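Read a sensor tag on a coasting rotary stand

TASK

Check the batteryless motion-sensor tag on the circuit board while it turns: push the rotary stand round by its finger post so that it coasts freely, either way round, and follow the white tag with the hand-held reader from the dock, keeping the reader's face level and close over the tag and nothing touching the stand, for at least five seconds on end while the stand still makes a turn in nine seconds or less. Never let the stand turn faster than once in two and a half seconds, and do not knock the reader against it or tip the reader. Afterwards stand the reader back in its dock and let go (the stand may be left turning); leave the other things on the bench where they are.

Things in the scene. Friction and masses are not known exactly. Their poses are not given: they have to be found in the camera images.
- stand: Rotary work stand, fixed: grey round foot 190 mm across, on it a free-running aluminium platter of radius 135 mm, its upper face 60 mm above the bench, with a green circuit board (196 x 112 mm, face 71 mm above the bench) in two dark rails. Origin: centre of the foot's underside, on the platter's vertical axis. Only the finger post stands higher than 83 mm.
- platter (a joint): Platter's angle, rad, anticlockwise from above, no stops; at 0 the post lies along the stand's own +x, the tag along its -x. Nominal 1.6 kg, inertia 0.0135 kg m2, bearing drag 0.0005 N m s/rad plus 0.0001 N m: left alone it loses half its speed in 12 to 22 s. 0.7 rad/s is a turn in nine seconds, 2.5 rad/s one in two and a half.
- post (a point): Centre of the top of the orange finger post, an upright plastic pin 20 mm thick and 45 mm tall on the platter, 118 mm from the axis, top 105 mm above the bench. It turns with the platter, across the axis from the tag. Struck by a moving hand it springs ahead at up to twice the hand's speed, so meet it slowly and then speed up.
- tag (a point): Centre of the top of the sensor tag, a white 36 mm square with copper rings on the board, 80 mm from the axis, 73 mm above the bench; turns with the platter. The reader reads it while the centre of its face is within 20 mm of this point sideways and 5 to 40 mm above it, upright within 0.2 rad; a reading broken off starts anew.
- reader: Hand-held reader, loose, about 0.2 kg, standing upright in the dock: white round head 64 mm across and 14 mm high with a blue ring, on it an upright round grip 28 mm across, reaching from 14 to 104 mm above its face. Origin: centre of its flat underside (the reading face); z points up along the grip.
- dock: Black round charging dock, fixed, a shallow cup: rim 100 mm across and 14 mm high, inner width 80 mm, inner floor 6 mm above the bench, where the reader's face rests. Origin: centre of its underside. A low plug box sticks out on its +x side. It stands left or right of the stand, the multimeter on the other side.
- multimeter: Yellow multimeter lying flat, 185 x 90 x 40 mm, to be left alone. Origin: centre of its underside; x along its length.
- screwdriver: Screwdriver with red handle lying on the bench, 190 mm long, to be left alone. Origin: on its underside at mid length; x along the shaft.
- solder_reel: Metal reel of solder standing on its flange, 60 mm across, 48 mm high, to be left alone. Origin: centre of its underside.
- flux_bottle: White bottle with red cap, 48 mm across, 115 mm high, to be left alone. Origin: centre of its underside.
- parts_box: Open blue parts box with compartments, 160 x 100 x 32 mm, to be left alone. Origin: centre of its underside.

How it is judged:
On the way, in this order (a step that is already met when the one before it is completed fails the run):
1. the stand turns freely, at a turn in nine seconds or faster, with nothing of the robot touching it ((velocity of joint platter above 0.7 rad/s or velocity of joint platter below -0.7 rad/s) and contact force between each of the arm, the fingers, reader and stand below 0.3 N), for 0.2 s.
2. for five seconds on end the reader's face stays over the tag (within 20 mm sideways, 5 to 40 mm above, upright within 0.2 rad) while the stand coasts untouched at a turn in nine seconds or faster (all of step 1 and horizontal distance between reader and tag below 0.02 m and z of reader in the frame of tag between 0.005 and 0.04 m and angle between reader's own z axis and vertical below 0.2 rad), for 5 s.
At the end, for the whole second after the job is handed in: the reader stands at rest and released on the floor of its dock (centre within 12 mm, face less than 10 mm above the dock's underside, upright within 0.08 rad); the stand may still be turning (horizontal distance between reader and dock below 0.012 m and z of reader in the frame of dock below 0.01 m and angle between reader's own z axis and vertical below 0.08 rad and linear speed of reader below 0.02 m/s); the robot touches nothing.
It fails at once if the stand turns faster than once in two and a half seconds (2.5 rad/s) (velocity of joint platter above 2.5 rad/s or velocity of joint platter below -2.5 rad/s).
It fails at once if the reader is knocked against the stand (more than 5 N) (contact force between reader and stand above 5 N).
It fails at once if the reader is tipped by more than 0.6 rad (angle between reader's own z axis and vertical above 0.6 rad).
It fails at once if another thing on the bench is shifted by more than 20 mm (distance of any of multimeter, screwdriver, solder_reel, flux_bottle, parts_box from where it was at the start of the episode above 0.02 m).
It also fails if it takes over 61 s, if anything falls off the work surface, if the arm or the gripper's body presses on something with over 40 N, if the wrist force passes 120 N, or if a joint passes its speed limit or range.

ROBOT

A 6-joint arm with a two-finger parallel gripper is mounted at the origin on the work surface. World frame = base frame: x ahead of the robot, y to its left, z up, the work surface at z = 0. Lengths are in m, angles in rad, forces in N, time in s.
With the tool pointing down it reaches from about 0.3 to 0.775 m from the base axis. Payload 14.6 kg.
Tool frame: the origin (TCP) lies between the finger pads; the fingertips stand 14 mm ahead of it and the grasp point (between the pads) lies 5 mm behind it; z points along the fingers, y is the line along which they close (so a half turn about z gives the same grasp; the last joint's range is limited). The gripper opens to 94 mm and grips with 3 to 60 N. Pads are 16 mm wide; open, the fingers measure 119 mm over their backs; the gripper's body (75 mm by 177 mm) begins 78 mm behind the grasp point.
Start: joints at [1.246, 0.3, 1.521, -0, 1.321, -0.067], TCP at [0.14, 0.532, 0.219] pointing down, gripper open.
Joint ranges: [-3.03, 3.03], [-0.79, 2.21], [0.23, 2.52], [-1.04, 4.18], [0, 3.07], [-2.55, 2.55]. Speed limits (rad/s): [2.22, 2.22, 2.57, 3.14, 3.14, 3.14].

INTERFACE

Orientations are given as [roll, pitch, yaw] about the fixed x, y, z axes, in that order (R = Rz(yaw) Ry(pitch) Rx(roll)).
In Python, from station import status, eyes, ticket gives the robot as it stands. The module is installed in compiled form; this text tells all that it offers.
- The arm moves only by the tool play_rows, never from a script. Its argument "plan" is one flat list of numbers, 7 for each row, row after row: the shift along the tool's x, y, z in cm, then the turn, a rotation vector about the tool's x, y, z in rad, then the closure, from -1 (fully open) to 1 (shut). A call has 1 to 12 rows; each row is the pose to reach, as a shift and turn from the pose commanded when the call began, along the tool's axes at that moment; what a row does not reach only later rows make up. A row lasts 1/8 s, in which the tool goes at most 62.5 mm and 10.7 degrees, less where a joint would pass 70% of its speed; a pose out of reach is approached as far as the arm can. A call with a gripper value outside its range is refused whole. The fingers move at their own pace and stop on an object; "squeeze" is the grip in N (left out, the last holds). Time passes only in rows, so rows that repeat a pose let the fingers close. It gives the time, the measured TCP pose, the force, the opening and the grip force at its end, in the units of the state.
- status.read_state(): the state, without advancing time (a new reading comes with each control period).
- eyes.get_image(name): name is "side" or "top"; returns (picture, depth): 420x560x3 uint8, red, green, blue; 420x560 float32, m along the optical axis (not along the pixel's ray), 0 where there is no reading.
- eyes.camera_info(name): a dict with "fx", "fy", "cx", "cy" (pixels), "camera_from_world" (4x4, takes a point from world to camera coordinates). Camera axes: x right, y up, looking along -z (the intrinsics and any distortion apply to the point x, -y, -z); pixel columns grow to the right and rows downward; lengths in m; the calibration is good to about 2 mm. A picture is of the moment at which its call begins. camera_info takes no time and is no camera call.
- ticket.sign_off(): hands the job in; it is judged then, once.
The state is a dict: "clock": time; "qpos": joint angles; "qd": joint speeds; "tau": joint torques, N m; "tcp_pos": TCP position; "ee_rot": TCP orientation; "wrist_force": force on the tool from outside, world axes, zero at the start; "moment": the same for the moment, N m; "grip_width": opening from 0.0 (shut) to 1.0 (fully open); "gripper_force": force on a finger pad.
Only numpy, scipy, OpenCV 4.12 (cv2) and the standard library are available. Lean on these libraries where they do the work, as an engineer would, in place of code of your own. Each camera call takes 0.05 s, during which the arm holds its last target. There are 200 camera calls.

## Working session

There is one attempt and no reset: what is moved stays moved. The work goes in short steps, Python scripts to look and compute and a tool call to move; the robot and the scene stay as the last step left them, time stands still between calls to the robot, and variables do not carry over. Pictures are saved under pics/ and viewed, at most 10 in all, crops included, and the job is handed in when it is done.

Besides the shell and the picture viewer there is one more tool, called after "Emit:" in YAML: its name, and indented under it one key for each argument. play_rows: Moves the arm, as the interface text tells. Its arguments: {"type":"object","properties":{"plan":{"type":"array"},"squeeze":{"type":"number"}},"required":["plan"]}

```bash
mkdir -p pics
cat > h.py <<'E'
import numpy as np, cv2
from station import status, eyes, ticket
def grab(n):
    p,d=eyes.get_image(n); return p,d,eyes.camera_info(n)
def ray(ci,u,v):
    T=np.array(ci["camera_from_world"]);R=T[:3,:3];t=T[:3,3]
    d=np.array([(u-ci["cx"])/ci["fx"],-(v-ci["cy"])/ci["fy"],-1.0])
    return -R.T@t, R.T@d
def onplane(ci,u,v,z):
    o,d=ray(ci,u,v); return o+d*(z-o[2])/d[2]
def cloud(ci,dep):
    v,u=np.mgrid[:dep.shape[0],:dep.shape[1]]
    T=np.array(ci["camera_from_world"]);R=T[:3,:3];t=T[:3,3]
    P=np.stack([(u-ci["cx"])/ci["fx"]*dep,-(v-ci["cy"])/ci["fy"]*dep,-dep],-1)
    return (P-t)@R
E
python3 - <<'E'
from h import *
for n in("top","side"):
    p,d,c=grab(n); cv2.imwrite(f"pics/{n}0.png",p[:,:,::-1]); np.savez(f"{n}0.npz",p=p,d=d); print(n,c)
print(status.read_state())
E
```

```text
top {'fx': 474.4913857056092, 'fy': 474.4913857056092, 'cx': 285.507342453897, 'cy': 218.06433714352352, 'camera_from_world': array([[ 0.00822951, -0.99985827,  0.01468701,  0.0848533 ],
       [ 0.98437325,  0.01068396,  0.17577016, -0.58446086],
       [-0.17590216,  0.013011  ,  0.98432167, -1.25825731],
       [ 0.        ,  0.        ,  0.        ,  1.        ]])}
side {'fx': 398.44547073037376, 'fy': 398.44547073037376, 'cx': 277.0431630953961, 'cy': 204.09845401799373, 'camera_from_world': array([[ 0.91860575, -0.39497776, -0.01249174, -0.5093317 ],
       [ 0.21135783,  0.46435753,  0.86005811, -0.24888653],
       [-0.33390319, -0.79269455,  0.51004315, -0.82619369],
       [ 0.        ,  0.        ,  0.        ,  1.        ]])}
{'clock': 0.1, 'qpos': array([ 1.24638577e+00,  3.00370262e-01,  1.52152506e+00, -3.21469287e-05,
        1.32068738e+00, -6.65822712e-02]), 'qd': array([ 0.00077853, -0.00226467, -0.00088247, -0.00039449, -0.00034027,
       -0.00069057]), 'tau': array([ 1.49203202e-03, -5.32650518e+01, -3.53277290e+01,  7.09851924e-02,
        2.36029259e-02, -2.73149175e-05]), 'tcp_pos': array([0.14017014, 0.5316098 , 0.21896533]), 'ee_rot': array([-3.14060273e+00, -3.48011783e-05,  2.88377232e+00]), 'wrist_force': array([0.74518313, 0.23746576, 0.50028309]), 'moment': array([-0.01406136, -0.03854142, -0.00727013]), 'gripper_force': 0.0, 'grip_width': 1.0026090680639927}
```

View pics/top0.png

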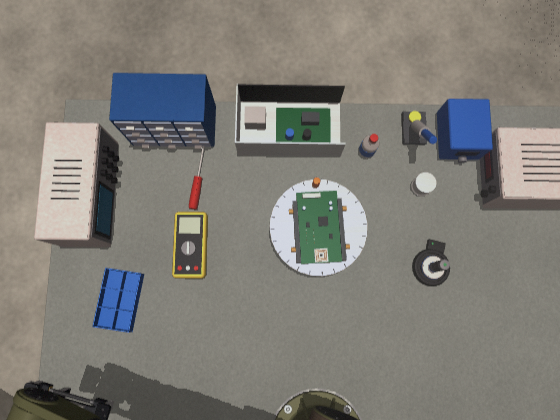

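View pics/side0.png

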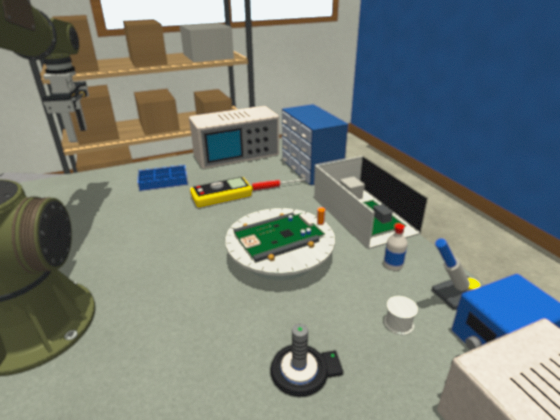

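The top view shows the stand around (319,227), the orange post at (316,182), the tag at (320,255) and the reader in its dock at (432,267) on the right, with the grip top near (445,265). The side view agrees: dock at (299,367), post at (321,216) and nothing close to the dock except the reel at (400,315).

Run:
```python
from h import *
C={n:eyes.camera_info(n) for n in("top","side")}
D={n:np.load(n+"0.npz") for n in C}
def blob(m,seed,r):
    k=np.zeros(m.shape,bool);k[max(0,seed[1]-r):seed[1]+r,max(0,seed[0]-r):seed[0]+r]=1
    m=(m&k).astype(np.uint8);n,l,s,c=cv2.connectedComponentsWithStats(m);i=1+np.argmax(s[1:,4]);return l==i,c[i],s[i,4]
def tri(a,b):
    A=[];y=[]
    for o,d in(a,b):
        d=d/np.linalg.norm(d);P=np.eye(3)-np.outer(d,d);A.append(P);y.append(P@o)
    return np.linalg.solve(sum(A),sum(y))
def hsv(n): return cv2.cvtColor(D[n]["p"],cv2.COLOR_RGB2HSV)
# platter ellipse
for n,(s,r) in {"top":((319,227),60),"side":((280,240),66)}.items():
    h=hsv(n); P=cloud(C[n],D[n]["d"]); 
    m=(P[...,2]>.05)&(P[...,2]<.069)
    b,c,a=blob(m,s,r); q=P[b]
    print(n,"platter z",np.median(q[:,2]),a)
    ct=max(cv2.findContours(b.astype(np.uint8),cv2.RETR_EXTERNAL,cv2.CHAIN_APPROX_NONE)[0],key=len)
    w=np.array([onplane(C[n],u,v,.06) for u,v in ct[:,0]])[:,:2]
    print(cv2.minEnclosingCircle(w.astype(np.float32)), cv2.fitEllipse(w.astype(np.float32)*1000))
# post
res={}
for n,s in {"top":(316,182),"side":(321,216)}.items():
    h=hsv(n);b,c,a=blob((h[...,0]<20)&(h[...,1]>150)&(h[...,2]>120),s,14)
    P=cloud(C[n],D[n]["d"])[b];top=P[P[:,2]>P[:,2].max()-.008]
    print(n,"post",c,a,"top z",P[:,2].max(),top.mean(0))
# tag, dock, reader
for n,s in {"top":(320,255),"side":(250,241)}.items():
    h=hsv(n);b,c,a=blob((h[...,2]>140)&~((h[...,0]>40)&(h[...,0]<90)&(h[...,1]>80)),s,10)
    print(n,"tag",c,a,onplane(C[n],*c,.073)); 
for n,s in {"top":(436,266),"side":(300,362)}.items():
    P=cloud(C[n],D[n]["d"])
    k=np.zeros(P.shape[:2],bool);k[s[1]-45:s[1]+45,s[0]-35:s[0]+35]=1
    for lo,hi,nm in((.09,.12,"griptop"),(.028,.085,"gripside"),(.017,.025,"head"),(.0105,.0165,"rim")):
        q=P[k&(P[...,2]>lo)&(P[...,2]<hi)]
        if len(q): print(n,nm,len(q),q.min(0).round(4),q.max(0).round(4),np.median(q,0).round(4),(q.min(0)+q.max(0))/2)
    m=k&(P[...,2]<.025)&(D[n]["p"].max(2)>60)
```

```text
top platter z 0.0595129234632404 3932
((0.5588080883026123, 0.0011109831975772977), 0.13463911414146423) ((557.4329833984375, 1.0183537006378174), (262.5726318359375, 266.79498291015625), 4.659315586090088)
side platter z 0.05897501140444429 3153
((0.5606070756912231, -0.008019914850592613), 0.13823923468589783) ((559.0482788085938, -7.801904678344727), (263.9954528808594, 272.811767578125), 165.10708618164062)
top post [316.34285714 180.68571429] 35 top z 0.11008214480748713 [0.67697786 0.00897593 0.10477934]
side post [320.60638298 214.95744681] 94 top z 0.10536343496866252 [0.67773686 0.00413687 0.10264128]
top tag [320.70512821 256.31196581] 234 [ 0.47672899 -0.00438404  0.073     ]
side tag [248.48309179 241.85507246] 207 [ 0.47812901 -0.00897925  0.073     ]
top griptop 115 [ 0.4409 -0.3363  0.0903] [ 0.4683 -0.3087  0.1162] [ 0.4538 -0.3204  0.1073] [ 0.45457758 -0.32250019  0.10323087]
top gripside 74 [ 0.4403 -0.3257  0.0283] [ 0.4822 -0.3076  0.0828] [ 0.4514 -0.3117  0.0607] [ 0.46124962 -0.31665533  0.05554746]
top head 236 [ 0.4081 -0.3601  0.017 ] [ 0.5229 -0.2722  0.0247] [ 0.4493 -0.3137  0.0196] [ 0.46546017 -0.31617485  0.02086232]
top rim 399 [ 0.4054 -0.3699  0.0105] [ 0.5292 -0.269   0.0165] [ 0.4727 -0.3224  0.0132] [ 0.46729171 -0.31944861  0.01347761]
side griptop 291 [ 0.4435 -0.3409  0.0901] [ 0.4709 -0.312   0.1117] [ 0.4552 -0.3312  0.1081] [ 0.45723001 -0.32644638  0.10086719]
side gripside 354 [ 0.4435 -0.3403  0.028 ] [ 0.4705 -0.3219  0.0848] [ 0.4516 -0.3365  0.0573] [ 0.45697586 -0.3310907   0.05641252]
side head 582 [ 0.4266 -0.3574  0.017 ] [ 0.4887 -0.2942  0.0249] [ 0.4495 -0.336   0.0194] [ 0.45766634 -0.32579826  0.02098071]
side rim 976 [ 0.4083 -0.3747  0.0105] [ 0.5334 -0.2733  0.0164] [ 0.4597 -0.3407  0.013 ] [ 0.47085455 -0.32401484  0.01345065]
```

Emit:
play_rows:
  plan: [-5,-2.7,0.2,0,0,-0.03,1,-11,-5.8,0.4,0,0,-0.06,1,-17,-9,0.6,0,0,-0.09,1,-23,-12.2,0.8,0,0,-0.12,1,-29,-15.4,1,0,0,-0.15,1,-35,-18.6,1.2,0,0,-0.18,1,-41,-21.8,1.4,0,0,-0.2,1,-47,-25,1.6,0,0,-0.22,1,-53,-28.1,1.8,0,0,-0.24,1,-58,-30.8,2,0,0,-0.257,1,-62.9,-33.4,2,0,0,-0.257,1,-62.9,-33.4,2,0,0,-0.257,1]
  squeeze: 10

```text
clock: 1.6
tcp_pos: [0.6646, 0.0459, 0.1983]
ee_rot: [-3.141, -0.001, 3.139]
wrist_force: [-0.4, 0.1, 0.6]
grip_width: 0.007
gripper_force: 0.0
```

Run:
```python
from h import *
s=status.read_state();print({k:s[k] for k in("clock","qpos","tcp_pos","ee_rot","grip_width")})
P=cloud(eyes.camera_info("top"),np.load("top0.npz")["d"])
for y in np.arange(-.5,.3,.06):
    print(round(y,2),[round(float(np.nanmax(np.r_[0,P[(abs(P[...,0]-x)<.02)&(abs(P[...,1]-y)<.03)][:,2]])),3) for x in np.arange(.56,.9,.04)])
```

```text
{'clock': 1.6, 'qpos': array([ 1.40453663e-02,  5.80667446e-01,  1.17145418e+00, -1.45029813e-04,
        1.39073368e+00, -1.55379381e+00]), 'tcp_pos': array([0.66459321, 0.04590206, 0.1983088 ]), 'ee_rot': array([-3.14142855e+00, -1.26004491e-03,  3.13866147e+00]), 'grip_width': 0.006963097297465265}
-0.5 [0.006, 0.008, 0.136, 0.135, 0.137, 0.136, 0.136, 0.132, 0.102]
-0.44 [0.009, 0.006, 0.099, 0.105, 0.007, 0.103, 0.105, 0.107, 0.105]
-0.38 [0.007, 0.009, 0.008, 0.007, 0.007, 0.104, 0.106, 0.106, 0.105]
-0.32 [0.008, 0.009, 0.008, 0.053, 0.052, 0.174, 0.171, 0.113, 0.064]
-0.26 [0.008, 0.007, 0.007, 0.052, 0.051, 0.177, 0.177, 0.115, 0.061]
-0.2 [0.007, 0.007, 0.008, 0.008, 0.008, 0.008, 0.006, 0.007, 0.006]
-0.14 [0.067, 0.066, 0.063, 0.006, 0.009, 0.086, 0.119, 0.007, 0.008]
-0.08 [0.079, 0.08, 0.076, 0.068, 0.007, 0.114, 0.113, 0.011, 0.013]
-0.02 [0.08, 0.086, 0.087, 0.109, 0.007, 0.117, 0.114, 0.024, 0.051]
0.04 [0.08, 0.086, 0.084, 0.11, 0.01, 0.117, 0.112, 0.056, 0.051]
0.1 [0.067, 0.078, 0.073, 0.061, 0.008, 0.117, 0.115, 0.056, 0.02]
0.16 [0.063, 0.067, 0.007, 0.006, 0.007, 0.117, 0.114, 0.061, 0.064]
0.22 [0.006, 0.007, 0.009, 0.009, 0.006, 0.116, 0.119, 0.118, 0.115]
0.28 [0.008, 0.007, 0.006, 0.009, 0.006, 0.007, 0.204, 0.207, 0.206]
```

Emit:
play_rows:
  plan: [0,0,4,0,0,0,1,0,0,8,0,0,0,1,0,0,9.8,0,0,0,1,0,0,9.8,0,0,0,1]

```text
clock: 2.1
tcp_pos: [0.663, 0.0486, 0.1008]
ee_rot: [-3.142, -0.002, 3.141]
wrist_force: [-0.3, -0.5, 0.6]
grip_width: 0.006
gripper_force: 0.0
```

Emit:
play_rows:
  plan: [-0.2,-0.45,0,0,0,0,1,-0.35,-0.9,0,0,0,0,1,-0.5,-1.3,0,0,0,0,1,-0.65,-1.75,0,0,0,0,1,-0.85,-2.55,0,0,0,0,1,-1.05,-3.7,0,0,0,0,1,-1.1,-5.25,0,0,0,0,1,-0.9,-7.1,0,0,0,0,1,-0.25,-9.25,0,0,0,0,1,0.9,-11.5,0,0,0,0,1,2.6,-13.5,0,0,0,0,1,2.8,-13.7,-2,0,0,0,1]

```text
clock: 3.6
tcp_pos: [0.6334, -0.0904, 0.121]
ee_rot: [3.141, -0.003, 3.139]
wrist_force: [-0.1, -0.2, -0.1]
grip_width: 0.01
gripper_force: 0.0
```

```bash
cat >> h.py <<'E'
C0=np.array([.558,-.0035])
def tagpost(n="top",debug=False):
    "angle of post and of tag+pi about the axis, from one picture"
    p,d,c=grab(n);t=status.read_state()["clock"]
    h=cv2.cvtColor(p,cv2.COLOR_RGB2HSV);v,u=np.mgrid[:420,:560]
    Q=cloud(c,np.ones((420,560),np.float32));o=ray(c,0,0)[0];D=Q-o
    def pl(z): return (o+D*((z-o[2])/D[...,2])[...,None])[...,:2]-C0
    out={"t":t}
    X=pl(.085 if n=="side" else .1);r=np.hypot(*np.moveaxis(X,-1,0))
    m=(h[...,0]<20)&(h[...,1]>150)&(h[...,2]>120)&(r>.095)&(r<.14)
    k,l,s,cc=cv2.connectedComponentsWithStats(m.astype(np.uint8))
    if k>1:
        i=1+np.argmax(s[1:,4]);x=X[l==i].mean(0);out["post"]=(round(float(np.arctan2(x[1],x[0])),3),int(s[i,4]),round(float(np.hypot(*x)),3))
    X=pl(.073);r=np.hypot(*np.moveaxis(X,-1,0))
    m=(h[...,1]<110)&(h[...,2]>130)&(r<.103)&(r>.057)
    k,l,s,cc=cv2.connectedComponentsWithStats(m.astype(np.uint8))
    if k>1:
        i=1+np.argmax(s[1:,4]);x=X[l==i].mean(0);out["tag"]=(round(float(np.arctan2(-x[1],-x[0])),3),int(s[i,4]),round(float(np.hypot(*x)),3))
    if debug: cv2.imwrite(f"pics/{n}_{t:.2f}.png",p[:,:,::-1])
    return out
E
python3 - <<'E'
from h import *
for i in range(2):
    for n in("top","side"): print(n,tagpost(n,True))
s=status.read_state();print({k:s[k] for k in("clock","tcp_pos","ee_rot","grip_width")})
E
ls pics
```

```text
top {'t': 3.65, 'tag': (-1.207, 475, 0.078)}
side {'t': 3.7, 'post': (-1.429, 114, 0.116), 'tag': (0.11, 345, 0.084)}
top {'t': 3.75, 'tag': (-1.365, 450, 0.078)}
side {'t': 3.8, 'post': (-1.646, 106, 0.116), 'tag': (-0.09, 376, 0.082)}
{'clock': 3.8, 'tcp_pos': array([ 0.63572956, -0.0882499 ,  0.12243376]), 'ee_rot': array([-3.14127852e+00,  1.89169724e-03,  3.14118662e+00]), 'grip_width': 0.004530610876768384}
side0.png
side_3.70.png
side_3.80.png
top0.png
top_3.65.png
top_3.75.png
```

Emit:
play_rows:
  plan: [2,-3,-3.5,0,0,0,-1,6,-8,-4,0,0,0,-1,10.5,-14,-4,0,0,0,-1,15,-20,-3.5,0,0,0,-1,17.9,-23.7,-3,0,0,0,-1,17.9,-23.7,-1,0,0,0,-1,17.9,-23.7,1.5,0,0,0,-1,17.9,-23.7,3.6,0,0,0,-1,17.9,-23.7,3.6,0,0,0,0,17.9,-23.7,3.6,0,0,0,1,17.9,-23.7,3.6,0,0,0,1,17.9,-23.7,3.6,0,0,0,1]
  squeeze: 20

```text
clock: 5.3
tcp_pos: [0.4562, -0.3254, 0.0861]
ee_rot: [-3.141, 0.001, 3.141]
wrist_force: [0.6, -0.2, -0.9]
grip_width: 0.469
gripper_force: 0.0
```

```bash
python3 - <<'E'
from h import *
for n in("top","side"): print(n,tagpost(n,True))
s=status.read_state();print({k:s[k] for k in("clock","tcp_pos","ee_rot","grip_width","gripper_force","wrist_force")})
E
cd pics; python3 -c "
import cv2,glob,numpy as np
a=cv2.imread(sorted(glob.glob('top_5*'))[0]);b=cv2.imread(sorted(glob.glob('side_5*'))[0])
cv2.imwrite('m1.png',np.hstack([a[130:330,240:480],b[190:420,180:400][:200]]))
cv2.imwrite('m1.png',cv2.resize(cv2.imread('m1.png'),None,fx=1.7,fy=1.7))"
```

```text
top {'t': 5.35, 'post': (1.487, 33, 0.122), 'tag': (-0.076, 548, 0.081)}
side {'t': 5.4, 'post': (-2.465, 9, 0.108), 'tag': (-0.068, 348, 0.083)}
{'clock': 5.4, 'tcp_pos': array([ 0.45609637, -0.3254017 ,  0.08580223]), 'ee_rot': array([-3.14122158e+00,  4.00643100e-04,  3.14083231e+00]), 'grip_width': 0.3790046960270089, 'gripper_force': 0.0, 'wrist_force': array([-0.09725858, -0.64484536, -0.00682201])}
```

View pics/m1.png

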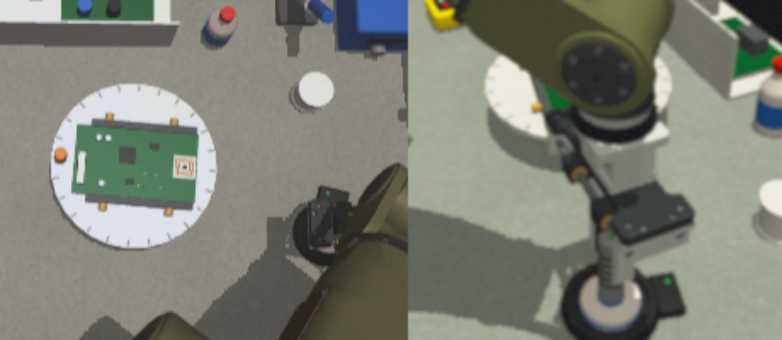

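The top view shows the post at about −y-image-left (angle +1.49) with the tag opposite it on the right, and the stand clear of the arm. The side view shows the fingers closing round the upright grip, with the head still in the dock.

Emit:
play_rows:
  plan: [0,0,0,0,0,0,1,0,0,0,0,0,0,1,0,0,0,0,0,0,1,0,0,0,0,0,0,1,0,0,-0.5,0,0,0,1,0,0,-2,0,0,0,1,0,0,-4,0,0,0,1,0,0,-6.5,0,0,0,1,0,0,-9,0,0,0,1,0,0,-11,0,0,0,1,0,0,-12,0,0,0,1,0,0,-12,0,0,0,1]

```text
clock: 6.9
tcp_pos: [0.4561, -0.3254, 0.206]
ee_rot: [-3.141, 0.001, 3.141]
wrist_force: [0.2, 0.1, -2.1]
grip_width: 0.293
gripper_force: 20.0
```

Run:
```python
from h import *
s=status.read_state();print({k:s[k] for k in("clock","tcp_pos","ee_rot","grip_width","gripper_force","wrist_force")})
for n in("top","side","top"): print(n,tagpost(n,True))
for n,t in (("side","7.00"),):
    pass
# reader geometry from side cloud
p,d,c=grab("side");P=cloud(c,d);s=status.read_state()["tcp_pos"]
h=cv2.cvtColor(p,cv2.COLOR_RGB2HSV)
k=(np.hypot(P[...,0]-s[0],P[...,1]-s[1])<.05)&(P[...,2]>.03)&(P[...,2]<.3)
for lo,hi in((.1,.145),(.145,.185)):
    q=P[k&(P[...,2]>lo)&(P[...,2]<hi)];print(len(q),q.min(0),q.max(0))
cv2.imwrite("pics/s2.png",p[150:420,150:450,::-1])
```

```text
{'clock': 6.9, 'tcp_pos': array([ 0.4560716 , -0.32541809,  0.20604467]), 'ee_rot': array([-3.14094191e+00,  8.05334586e-04,  3.14081634e+00]), 'grip_width': 0.2929137531420252, 'gripper_force': 19.99666392803192, 'wrist_force': array([ 0.17652042,  0.14402693, -2.13008298])}
top {'t': 6.95, 'post': (-1.534, 32, 0.114), 'tag': (0.088, 581, 0.08)}
side {'t': 7.0, 'post': (-2.482, 10, 0.1), 'tag': (-0.028, 387, 0.082)}
top {'t': 7.05, 'post': (-1.726, 30, 0.113), 'tag': (-0.104, 557, 0.081)}
813 [ 0.42475436 -0.35766731  0.12320491] [ 0.48777846 -0.29456997  0.14496855]
317 [ 0.4429498  -0.34038159  0.14502246] [ 0.47000668 -0.32078991  0.18478247]
```

View pics/s2.png

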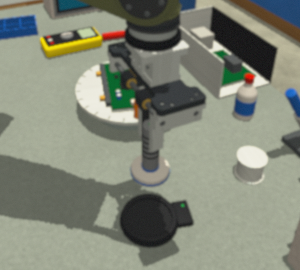

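The reader hangs upright in the fingers at about (150,172) in the crop and the dock is empty at (148,218). I'll refine the spin estimate while waiting and then move over the stand.

Emit:
play_rows:
  plan: [0,0,0,0,0,0,1,0,0,0,0,0,0,1,0,0,0,0,0,0,1,0,0,0,0,0,0,1,0,0,0,0,0,0,1,0,0,0,0,0,0,1,0,0,0,0,0,0,1,0,0,0,0,0,0,1,0,0,0,0,0,0,1,0,0,0,0,0,0,1,0,0,0,0,0,0,1,0,0,0,0,0,0,1]

```text
clock: 8.6
tcp_pos: [0.456, -0.3253, 0.2054]
ee_rot: [3.142, -0.0, 3.141]
wrist_force: [-0.2, 0.1, -2.8]
grip_width: 0.294
gripper_force: 20.0
```

```bash
sed -i 's/^C0=.*/CC={"top":np.array([.557,.0005]),"side":np.array([.5595,-.008])}/; s/-C0$/-CC[n]/' h.py; sed -i 's/\[\.\.\.,:2\]-C0/[...,:2]-CC[n]/' h.py
python3 - <<'E'
from h import *
for n in("top","side","top"): print(n,tagpost(n))
# dock centre from top frame & side, empty
for n in("top","side"):
    p,d,c=grab(n);P=cloud(c,d);z=P[...,2]
    m=(p.max(2)<60)&(abs(P[...,0]-.457)<.07)&(abs(P[...,1]+.325)<.07)&(z<.03)
    q=P[m];print(n,len(q),q.min(0),q.max(0),q.mean(0))
    np.savez(n+"d.npz",p=p,d=d)
E
```

```text
top {'t': 8.65, 'post': (1.643, 32, 0.118), 'tag': (0.058, 594, 0.08)}
side {'t': 8.7, 'post': (-2.371, 14, 0.105), 'tag': (-0.008, 360, 0.083)}
top {'t': 8.75, 'post': (1.469, 33, 0.119), 'tag': (-0.114, 593, 0.08)}
top 816 [ 0.40303431 -0.37911688 -0.00546253] [ 0.52697891 -0.26778873  0.02184035] [ 0.45246853 -0.30846967  0.00788581]
side 2654 [ 0.40574874 -0.3765568   0.00125592] [ 0.52694342 -0.27332201  0.01616305] [ 0.46176009 -0.32914773  0.00837475]
```

Emit:
play_rows:
  plan: [-0.3,0.5,0,0,0,0,1,-1,2,0,0,0,0,1,-2,4.5,0,0,0,0,1,-3.2,7.5,0,0,0,0,1,-4.6,11,0,0,0,0,1,-6,14.5,0,0,0,0,1,-7.4,18,0,0,0,0,1,-8.6,21,0,0,0,0,1,-9.5,23,0,0,0,0,1,-10,24,0,0,0,0,1,-10.2,24.2,0,0,0,0,1,-10.2,24.2,0,0,0,0,1]

```text
clock: 10.35
tcp_pos: [0.5581, -0.0837, 0.2054]
ee_rot: [-3.142, -0.0, 3.141]
wrist_force: [-1.1, 0.1, -1.7]
grip_width: 0.292
gripper_force: 20.0
```

```bash
python3 - <<'E'
from h import *
s=status.read_state();print({k:s[k] for k in("clock","tcp_pos","ee_rot","grip_width")})
for n in("top","side","top","side"): print(n,tagpost(n,True))
E
cd pics; ls -t|head -4; python3 -c "
import cv2,glob,numpy as np,os
f=sorted(glob.glob('*_1*.png'),key=os.path.getmtime)[:2]
a,b=[cv2.imread(i) for i in f]
cv2.imwrite('m2.png',cv2.resize(np.hstack([a[130:330,220:460],b[180:380,180:400]]),None,fx=1.7,fy=1.7))"
```

```text
{'clock': 10.35, 'tcp_pos': array([ 0.5580719 , -0.08373575,  0.20540416]), 'ee_rot': array([-3.14151816e+00, -1.16175388e-04,  3.14050965e+00]), 'grip_width': 0.29216813779914136}
top {'t': 10.4, 'tag': (0.104, 456, 0.082)}
side {'t': 10.45, 'post': (-1.377, 103, 0.114), 'tag': (0.213, 349, 0.084)}
top {'t': 10.5, 'tag': (-0.017, 486, 0.082)}
side {'t': 10.55, 'post': (-1.562, 104, 0.116), 'tag': (0.057, 359, 0.084)}
side_10.55.png
top_10.50.png
side_10.45.png
top_10.40.png
```

View pics/m2.png

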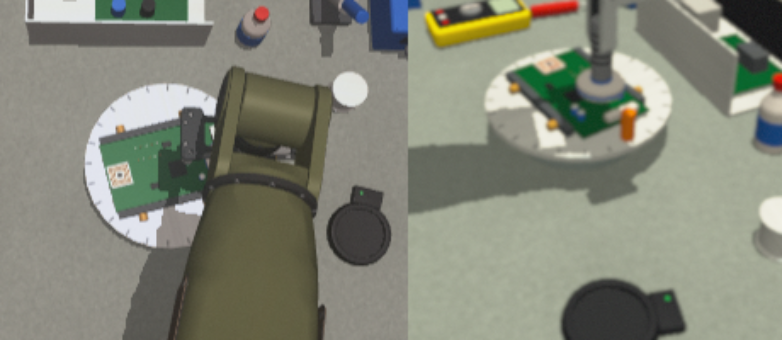

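The top view shows the arm covering the right part of the stand, with the tag at (120,175) in the crop. In the side view the reader hovers over the board at (600,85), with the post near it at (628,122) and clear below.

Emit:
play_rows:
  plan: [0,0,0,0,0,0,1,0,0,0,0,0,0,1,0,0,0,0,0,0,1,0,0,0,0,0,0,1,0,0,0,0,0,0,1,0,0,0,0,0,0,1,0,0,0,0,0,0,1,0,0,0,0,0,0,1,0,0,0,0,0,0,1,0,0,0,0,0,0,1,0,0,0,0,0,0,1,0,0,0,0,0,0,1]

```text
clock: 12.05
tcp_pos: [0.5582, -0.0834, 0.2055]
ee_rot: [-3.142, -0.0, 3.141]
wrist_force: [1.4, -0.8, -1.4]
grip_width: 0.29
gripper_force: 20.0
```

```bash
cat >> h.py <<'E'
from scipy.optimize import least_squares
from scipy.integrate import solve_ivp
import json,os
OBS=json.load(open("obs.json")) if os.path.exists("obs.json") else [[6.9,-1.527],[7.0,-1.712],[8.6,1.643],[8.7,1.469],[10.4,-1.377],[10.5,-1.562]]
def theta(p,t):   # a, b=.2a ; omega'=-a(omega-.2) (clockwise), closed form
    th,w,a=p;t=np.asarray(t,float)-7
    return th+.2*t-(w+.2)*(1-np.exp(-a*t))/a, -((w+.2)*np.exp(-a*t)-.2)
def fit():
    o=np.array(OBS);f=lambda p:(lambda e:(e+np.pi)%(2*np.pi)-np.pi)(theta(p,o[:,0])[0]-o[:,1])
    r=least_squares(f,[-1.71,1.89,.042],loss="soft_l1",f_scale=.03);return r.x,f(r.x)
def look():
    for n in("top","side"):
        q=tagpost(n);g=q.get("post",(0,0,0));print(n,q["t"],g)
        if g[1]>(22 if n=="top" else 50) and .108<g[2]<.124: OBS.append([q["t"]-.05,g[0]])
    json.dump(OBS,open("obs.json","w"))
def goal(p,t,lag=.03):
    th=theta(p,np.asarray(t)+lag)[0]+np.pi
    return np.c_[.558+.08*np.cos(th),-.004+.08*np.sin(th)]
E
python3 - <<'E'
from h import *
look();look();look()
p,e=fit();print(p,e.round(3))
t=status.read_state()["clock"];s=status.read_state()["tcp_pos"];print(t,s,theta(p,t))
tt=t+np.arange(1,41)/8
g=goal(p,tt)
for k,(x,y) in enumerate(g): print(k+1,round((theta(p,tt[k])[0]+np.pi)%6.2832,3),np.round([-(x-.558)*100,(y+.0837)*100],2))
E
```

```text
top 12.1 (2.227, 32, 0.117)
side 12.15 (2.154, 68, 0.119)
top 12.2 (2.064, 32, 0.117)
side 12.25 (1.999, 62, 0.119)
top 12.3 (1.912, 33, 0.118)
side 12.35 (1.854, 55, 0.118)
[-1.71824504  1.86710624  0.03249453] [-0.004 -0.006  0.019  0.017 -0.032 -0.012  0.004 -0.001  0.012 -0.001
  0.009 -0.01 ]
12.35 [ 0.55818563 -0.08344222  0.20545786] (np.float64(-10.79934751191322), np.float64(-1.537250937971098))
1 4.717 [ 0.33 -0.02]
2 4.526 [1.84 0.18]
3 4.336 [3.27 0.67]
4 4.147 [4.59 1.42]
5 3.959 [5.73 2.39]
6 3.771 [6.67 3.55]
7 3.585 [7.37 4.86]
8 3.399 [7.82 6.28]
9 3.215 [8.   7.74]
10 3.031 [7.9  9.21]
11 2.848 [ 7.55 10.62]
12 2.665 [ 6.94 11.94]
13 2.484 [ 6.11 13.13]
14 2.303 [ 5.09 14.14]
15 2.124 [ 3.9  14.95]
16 1.945 [ 2.6  15.54]
17 1.767 [ 1.22 15.88]
18 1.589 [-0.19 15.97]
19 1.413 [-1.59 15.81]
20 1.237 [-2.93 15.41]
21 1.062 [-4.18 14.79]
22 0.888 [-5.3  13.96]
23 0.715 [-6.25 12.96]
24 0.543 [-7.01 11.82]
25 0.371 [-7.57 10.56]
26 0.2 [-7.9   9.24]
27 0.03 [-8.    7.89]
28 6.144 [-7.87  6.54]
29 5.976 [-7.52  5.25]
30 5.808 [-6.96  4.03]
31 5.642 [-6.21  2.93]
32 5.476 [-5.3   1.97]
33 5.31 [-4.24  1.18]
34 5.146 [-3.07  0.58]
35 4.982 [-1.83  0.18]
36 4.819 [-0.54 -0.01]
37 4.657 [0.76 0.01]
38 4.495 [2.02 0.23]
39 4.334 [3.24 0.65]
40 4.175 [4.36 1.26]
```

The stand runs at 1.54 rad/s and the tag is now passing under the reader, so I start following and lower the reader on the way.

Emit:
play_rows:
  plan: [0.4,0,0,0,0,0,1,1.85,0.2,0,0,0,0,1,3.25,0.65,0.2,0,0,0,1,4.6,1.4,0.7,0,0,0,1,5.75,2.4,1.3,0,0,0,1,6.65,3.55,1.9,0,0,0,1,7.35,4.85,2.5,0,0,0,1,7.8,6.3,2.9,0,0,0,1,8,7.75,3.1,0,0,0,1,7.9,9.2,3.1,0,0,0,1,7.55,10.6,3.1,0,0,0,1,6.95,11.95,3.1,0,0,0,1]

```text
clock: 13.85
tcp_pos: [0.4892, 0.0371, 0.1746]
ee_rot: [-3.142, 0.0, 3.141]
wrist_force: [0.2, -0.1, -1.5]
grip_width: 0.292
gripper_force: 20.0
```

Run:
```python
from h import *
st=status.read_state();t=st["clock"];s=st["tcp_pos"]
p,e=fit();print(t,s,st["ee_rot"],"tag",goal(p,[t],0))
n="top";q=tagpost(n,True);print(q);g=q.get("post",(0,0,0))
if g[1]>22 and .108<g[2]<.124: OBS.append([q["t"]-.05,g[0]]);json.dump(OBS,open("obs.json","w"));p,e=fit()
t=status.read_state()["clock"];print(p,e.round(3),theta(p,t))
g=goal(p,t+np.arange(1,13)/8)
c=np.array([.5582-.0695,-.0836+.1195])
print(np.round(np.c_[-(g[:,0]-c[0]),g[:,1]-c[1]]*100,2).tolist())
```

```text
13.85 [0.48924256 0.03712243 0.17455553] [-3.14156948e+00  2.30468201e-04  3.14094143e+00] tag [[0.48690659 0.03268416]]
{'t': 13.9, 'post': (-0.466, 32, 0.121), 'tag': (-2.272, 301, 0.087)}
[-1.71742856  1.87008037  0.03308301] [-0.003 -0.005  0.017  0.015 -0.034 -0.014  0.005  0.     0.013  0.001
  0.01  -0.008 -0.003] (np.float64(-13.107990707556105), np.float64(-1.4475916850444162))
[[-1.16, 1.55], [-2.24, 2.49], [-3.47, 3.22], [-4.8, 3.72], [-6.19, 3.98], [-7.6, 3.98], [-8.98, 3.74], [-10.29, 3.27], [-11.49, 2.58], [-12.55, 1.7], [-13.45, 0.65], [-14.14, -0.53]]
```

Run:
```python
from h import *
t=status.read_state()["clock"];p,e=fit();print(t)
g=goal(p,t+np.arange(1,37)/8,.003)
c=np.array([.5582-.0695,-.0836+.1195])
for b in (0,12,24):
    if b: c=g[b-1]
    print(np.round(np.c_[-(g[b:b+12,0]-c[0]),g[b:b+12,1]-c[1]]*100,2).tolist())
```

```text
13.9
[[-0.95, 1.32], [-2.0, 2.31], [-3.19, 3.08], [-4.51, 3.63], [-5.89, 3.94], [-7.29, 4.0], [-8.68, 3.82], [-10.01, 3.39], [-11.24, 2.75], [-12.34, 1.9], [-13.27, 0.89], [-14.01, -0.26]]
[[-0.53, -1.26], [-0.84, -2.58], [-0.92, -3.92], [-0.77, -5.26], [-0.41, -6.55], [0.16, -7.75], [0.92, -8.83], [1.84, -9.78], [2.9, -10.55], [4.07, -11.14], [5.31, -11.53], [6.59, -11.71]]
[[1.29, 0.02], [2.55, 0.25], [3.75, 0.68], [4.86, 1.29], [5.86, 2.06], [6.73, 2.97], [7.43, 4.01], [7.96, 5.13], [8.32, 6.32], [8.48, 7.54], [8.45, 8.77], [8.24, 9.97]]
```

Emit:
play_rows:
  plan: [-0.95,1.3,0,0,0,0,1,-2,2.3,0,0,0,0,1,-3.2,3.1,0,0,0,0,1,-4.5,3.65,0,0,0,0,1,-5.9,3.95,0,0,0,0,1,-7.3,4,0,0,0,0,1,-8.7,3.8,0,0,0,0,1,-10,3.4,0,0,0,0,1,-11.25,2.75,0,0,0,0,1,-12.35,1.9,0,0,0,0,1,-13.25,0.9,0,0,0,0,1,-14,-0.25,0,0,0,0,1]

```text
clock: 15.4
tcp_pos: [0.6293, 0.0327, 0.1744]
ee_rot: [-3.142, -0.0, 3.141]
wrist_force: [1.0, 0.9, -1.6]
grip_width: 0.297
gripper_force: 20.0
```

Run:
```python
from h import *
st=status.read_state();t=st["clock"];s=st["tcp_pos"]
p,e=fit();print(t,s,"tag",goal(p,[t],0))
q=tagpost("top",True);print(q);q=tagpost("side",True);print(q);print(theta(p,t))
t=status.read_state()["clock"];print(t)
g=goal(p,t+np.arange(1,37)/8,.003)
c=np.array([.5582-.0695+.14,-.0836+.1195-.0025])
for b in (0,12,24):
    if b: c=g[b-1]
    print(np.round(np.c_[-(g[b:b+12,0]-c[0]),g[b:b+12,1]-c[1]]*100,2).tolist())
```

```text
15.4 [0.62927049 0.03268267 0.17438043] tag [[0.62862786 0.03357268]]
{'t': 15.45, 'tag': (1.701, 156, 0.093)}
{'t': 15.5, 'post': (-2.844, 121, 0.112), 'tag': (1.889, 390, 0.083)}
(np.float64(-15.219059401113615), np.float64(-1.3678262660718938))
15.5
[[-0.8, -2.32], [-0.93, -3.67], [-0.83, -5.01], [-0.51, -6.31], [0.02, -7.53], [0.75, -8.64], [1.64, -9.61], [2.67, -10.42], [3.82, -11.05], [5.05, -11.48], [6.32, -11.7], [7.61, -11.72]]
[[1.27, 0.19], [2.48, 0.58], [3.62, 1.15], [4.64, 1.89], [5.53, 2.78], [6.27, 3.79], [6.84, 4.9], [7.23, 6.07], [7.43, 7.29], [7.44, 8.52], [7.27, 9.73], [6.91, 10.89]]
[[-0.52, 1.09], [-1.2, 2.09], [-2.02, 2.96], [-2.96, 3.71], [-3.99, 4.3], [-5.09, 4.73], [-6.23, 5.0], [-7.4, 5.09], [-8.56, 5.01], [-9.69, 4.77], [-10.78, 4.37], [-11.78, 3.81]]
```

```bash
python3 -c "
import cv2,numpy as np
b=cv2.imread('pics/side_15.50.png');a=cv2.imread('pics/top_15.45.png')
cv2.imwrite('pics/m3.png',np.hstack([cv2.resize(b[180:310,200:360],None,fx=3,fy=3),cv2.resize(a[165:295,250:390],None,fx=2.2,fy=3)]))"
```

```text
(no output)
```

View pics/m3.png

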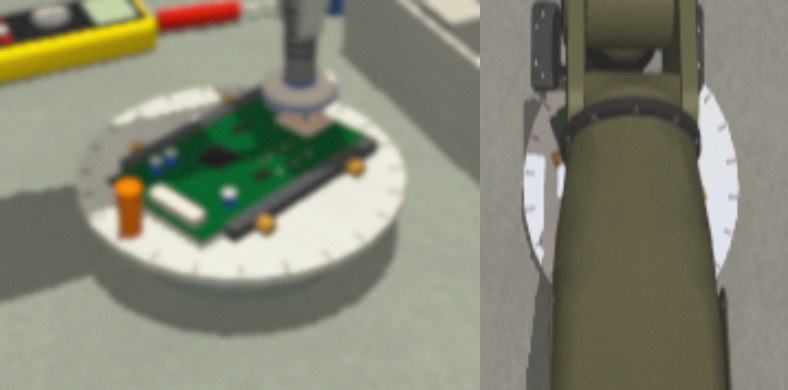

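The side crop shows the reader level over the tag, whose visible centre is near (302,121), with the post at front left (130,208). I'll check the offset numerically.

Run:
```python
from h import *
c=eyes.camera_info("side");x=onplane(c,200+302/3,180+121/3,.073);r=x[:2]-CC["side"]
p,e=fit();th=theta(p,15.45)[0]+np.pi
print(x,np.hypot(*r),np.arctan2(r[1],r[0]),(th+np.pi)%(2*np.pi)-np.pi)
P=np.array([.6287,.0334,.0945,1]);q=c["camera_from_world"]@P
print(c["cx"]+c["fx"]*q[0]/-q[2],c["cy"]-c["fy"]*q[1]/-q[2],theta(p,15.5))
```

```text
[0.6315045  0.02394125 0.073     ] 0.07877113790576906 0.41751956096338094 0.4205773533198762
298.18435883022727 211.64822297800515 (np.float64(-15.355582971388015), np.float64(-1.3626479946292869))
```

The model agrees with the seen tag to 0.003 rad, so I continue.

Emit:
play_rows:
  plan: [-0.8,-2.3,0,0,0,0,1,-0.95,-3.65,0,0,0,0,1,-0.85,-5,0,0,0,0,1,-0.5,-6.3,0,0,0,0,1,0,-7.55,0,0,0,0,1,0.75,-8.65,0,0,0,0,1,1.65,-9.6,0,0,0,0,1,2.65,-10.4,0,0,0,0,1,3.8,-11.05,0,0,0,0,1,5.05,-11.5,0,0,0,0,1,6.3,-11.7,0,0,0,0,1,7.6,-11.7,0,0,0,0,1]

```text
clock: 17.0
tcp_pos: [0.5518, -0.0834, 0.1745]
ee_rot: [3.142, 0.0, 3.141]
wrist_force: [0.2, -0.2, -1.8]
grip_width: 0.291
gripper_force: 20.0
```

Emit:
play_rows:
  plan: [1.25,0.2,0,0,0,0,1,2.5,0.6,0,0,0,0,1,3.6,1.15,0,0,0,0,1,4.65,1.9,0,0,0,0,1,5.55,2.8,0,0,0,0,1,6.25,3.8,0,0,0,0,1,6.85,4.9,0,0,0,0,1,7.25,6.05,0,0,0,0,1,7.45,7.3,0,0,0,0,1,7.45,8.5,0,0,0,0,1,7.25,9.75,0,0,0,0,1,6.9,10.9,0,0,0,0,1]

```text
clock: 18.5
tcp_pos: [0.484, 0.0265, 0.1745]
ee_rot: [3.142, 0.0, 3.141]
wrist_force: [1.3, 0.3, -2.0]
grip_width: 0.294
gripper_force: 20.0
```

Run:
```python
from h import *
st=status.read_state();t=st["clock"]
p,e=fit();print(t,st["tcp_pos"],"tag",goal(p,[t],0),theta(p,t))
q=tagpost("top",True);print(q);print((theta(p,q["t"]-.05)[0]+np.pi)%(2*np.pi)-np.pi)
t=status.read_state()["clock"];print(t)
g=goal(p,t+np.arange(1,25)/8,.003)
c=np.array([.6287-.076-.069,.0334-.117+.109]);print(c)
print(np.round(np.c_[-(g[:12,0]-c[0]),g[:12,1]-c[1]]*100,2).tolist())
```

```text
18.5 [0.48404158 0.02649626 0.17445726] tag [[0.4833804  0.02484293]] (np.float64(-19.21839907926618), np.float64(-1.215004587540383))
{'t': 18.55, 'post': (-0.488, 33, 0.121), 'tag': (-2.157, 410, 0.084)}
-0.36884315772742227
18.55
[0.4837 0.0254]
[[-0.76, 1.47], [-1.49, 2.42], [-2.36, 3.25], [-3.34, 3.93], [-4.4, 4.46], [-5.52, 4.83], [-6.68, 5.02], [-7.84, 5.05], [-9.0, 4.9], [-10.11, 4.6], [-11.17, 4.13], [-12.14, 3.53]]
```

Run:
```python
from h import *
OBS.append([18.5,-.488]);OBS.append([15.45,-2.724]);OBS.append([15.45,-2.844]);json.dump(OBS,open("obs.json","w"))
p,e=fit();print(p,e.round(3))
t=status.read_state()["clock"];print(t,theta(p,t))
g=goal(p,t+np.arange(1,37)/8,.003)
c=np.array([.4837,.0254])
for b in (0,12,24):
    if b: c=g[b-1]
    print(np.round(np.c_[-(g[b:b+12,0]-c[0]),g[b:b+12,1]-c[1]]*100,2).tolist())
tt=np.arange(13,18.6,.5);p0=[-1.71742856,1.87008037,.03308301]
print((theta(p,tt)[0]-theta(p0,tt)[0]).round(3))
```

```text
[-1.72183012  1.85854256  0.03101019] [-0.009 -0.01   0.025  0.023 -0.024 -0.004  0.005  0.     0.012 -0.
  0.009 -0.01  -0.023  0.004 -0.044  0.076]
18.55 (np.float64(-19.395977267397544), np.float64(-1.2388304368114997))
[[-1.34, 2.24], [-2.2, 3.11], [-3.19, 3.84], [-4.26, 4.41], [-5.41, 4.8], [-6.6, 5.02], [-7.8, 5.05], [-8.99, 4.91], [-10.14, 4.59], [-11.22, 4.11], [-12.21, 3.47], [-13.1, 2.7]]
[[-0.76, -0.89], [-1.38, -1.87], [-1.86, -2.93], [-2.17, -4.04], [-2.32, -5.18], [-2.3, -6.32], [-2.12, -7.45], [-1.79, -8.53], [-1.31, -9.55], [-0.69, -10.49], [0.04, -11.33], [0.89, -12.06]]
[[0.93, -0.6], [1.93, -1.06], [2.98, -1.38], [4.06, -1.55], [5.15, -1.58], [6.22, -1.46], [7.27, -1.19], [8.26, -0.79], [9.19, -0.26], [10.04, 0.38], [10.79, 1.13], [11.43, 1.96]]
[-0.009 -0.015 -0.022 -0.03  -0.039 -0.048 -0.058 -0.068 -0.079 -0.091
 -0.103 -0.116]
```

Emit:
play_rows:
  plan: [-1.3,2.2,0,0,0,0,1,-2.2,3.1,0,0,0,0,1,-3.2,3.85,0,0,0,0,1,-4.25,4.4,0,0,0,0,1,-5.4,4.8,0,0,0,0,1,-6.6,5,0,0,0,0,1,-7.8,5.05,0,0,0,0,1,-9,4.9,0,0,0,0,1,-10.15,4.6,0,0,0,0,1,-11.2,4.1,0,0,0,0,1,-12.2,3.45,0,0,0,0,1,-13.1,2.7,0,0,0,0,1]

```text
clock: 20.05
tcp_pos: [0.6154, 0.0519, 0.1744]
ee_rot: [-3.142, 0.0, 3.141]
wrist_force: [0.3, -1.0, -2.2]
grip_width: 0.295
gripper_force: 20.0
```

Run:
```python
from h import *
st=status.read_state();t=st["clock"];p,e=fit();print(t,st["tcp_pos"],"tag",goal(p,[t],0))
q=tagpost("side",True);print(q);print((theta(p,q["t"]-.05)[0]+np.pi)%(2*np.pi)-np.pi)
b=cv2.imread(f"pics/side_{q['t']:.2f}.png");cv2.imwrite("pics/m4.png",cv2.resize(b[180:310,200:360],None,fx=4,fy=4))
t=status.read_state()["clock"];print(t)
g=goal(p,t+np.arange(1,37)/8,.003)
c=np.array([.4837+.131,.0254+.027])
for b in (0,12):
    if b: c=g[b-1]
    print(np.round(np.c_[-(g[b:b+12,0]-c[0]),g[b:b+12,1]-c[1]]*100,2).tolist())
```

```text
20.05 [0.61541722 0.05190961 0.17444684] tag [[0.61451456 0.05262248]]
{'t': 20.1, 'post': (-2.406, 100, 0.115), 'tag': (2.287, 388, 0.082)}
-2.355240623178787
20.1
[[-1.03, -1.27], [-1.59, -2.29], [-2.0, -3.37], [-2.25, -4.49], [-2.33, -5.64], [-2.25, -6.77], [-2.01, -7.88], [-1.62, -8.95], [-1.08, -9.94], [-0.41, -10.84], [0.37, -11.63], [1.25, -12.31]]
[[0.96, -0.55], [1.98, -0.95], [3.05, -1.21], [4.13, -1.33], [5.22, -1.29], [6.28, -1.11], [7.31, -0.79], [8.28, -0.34], [9.18, 0.24], [9.99, 0.92], [10.69, 1.7], [11.29, 2.57]]
```

View pics/m4.png

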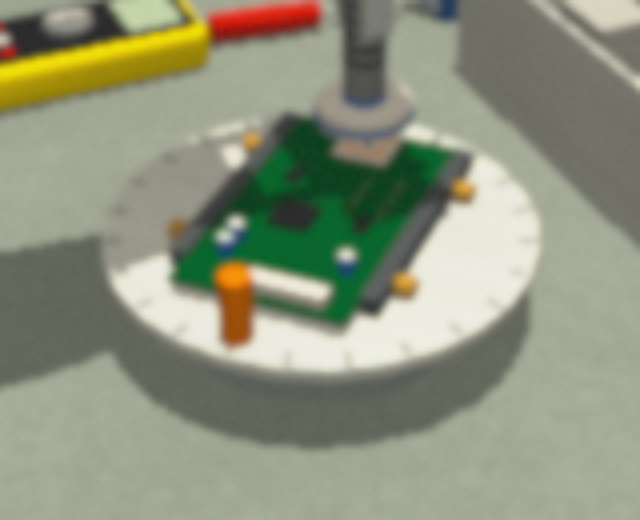

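The reader at (364,112) sits level and centred over the tag at (367,147). The model is within 0.05 rad. I'll follow for two more calls, so the five seconds are covered even if the reading broke earlier.

Emit:
play_rows:
  plan: [-1.05,-1.35,0,0,0,0,1,-1.6,-2.4,0,0,0,0,1,-2,-3.5,0,0,0,0,1,-2.25,-4.6,0,0,0,0,1,-2.35,-5.75,0,0,0,0,1,-2.25,-6.9,0,0,0,0,1,-2,-8,0,0,0,0,1,-1.55,-9.05,0,0,0,0,1,-1,-10.05,0,0,0,0,1,-0.3,-10.95,0,0,0,0,1,0.5,-11.7,0,0,0,0,1,1.35,-12.35,0,0,0,0,1]

```text
clock: 21.6
tcp_pos: [0.6006, -0.0714, 0.1745]
ee_rot: [-3.142, 0.0, 3.141]
wrist_force: [-1.5, 0.6, -1.7]
grip_width: 0.297
gripper_force: 20.0
```

Emit:
play_rows:
  plan: [0.95,-0.5,0,0,0,0,1,2,-0.9,0,0,0,0,1,3.05,-1.15,0,0,0,0,1,4.15,-1.3,0,0,0,0,1,5.2,-1.25,0,0,0,0,1,6.25,-1.05,0,0,0,0,1,7.3,-0.7,0,0,0,0,1,8.25,-0.25,0,0,0,0,1,9.15,0.3,0,0,0,0,1,9.95,1,0,0,0,0,1,10.65,1.8,0,0,0,0,1,11.2,2.65,0,0,0,0,1]

```text
clock: 23.1
tcp_pos: [0.4888, -0.0438, 0.1745]
ee_rot: [-3.142, 0.0, 3.141]
wrist_force: [0.3, 0.0, -1.6]
grip_width: 0.294
gripper_force: 20.0
```

Run:
```python
from h import *
st=status.read_state();t=st["clock"];p,e=fit();print(t,st["tcp_pos"],"tag",goal(p,[t],0),theta(p,t))
q=tagpost("top");print(q);print((theta(p,q["t"]-.05)[0]+np.pi)%(2*np.pi)-np.pi)
# dock circle from empty-dock pictures
for n in("top","side"):
    z=np.load(n+"d.npz");c=eyes.camera_info(n);P=cloud(c,z["d"])
    m=((z["p"].max(2)<75)&(np.hypot(P[...,0]-.457,P[...,1]+.325)<.056)&(P[...,2]<.03)).astype(np.uint8)
    ct=max(cv2.findContours(m,cv2.RETR_EXTERNAL,cv2.CHAIN_APPROX_NONE)[0],key=len)
    w=np.array([onplane(c,u,v,.014) for u,v in ct[:,0]])[:,:2].astype(np.float32)
    print(n,cv2.minEnclosingCircle(w),w.min(0),w.max(0),cv2.fitEllipse(w*1000))
```

```text
23.1 [ 0.48883991 -0.04377093  0.17449754] tag [[ 0.48942302 -0.04519706]] (np.float64(-24.591776515578616), np.float64(-1.0494884646941383))
{'t': 23.15, 'post': (0.464, 34, 0.12), 'tag': (-1.163, 493, 0.082)}
0.5409647131397364
top ((0.45740389823913574, -0.31987449526786804), 0.05680523440241814) [ 0.40266356 -0.3622568 ] [ 0.5119347  -0.26481712] ((454.267578125, -310.7460021972656), (85.34500122070312, 112.95711517333984), 101.87400817871094)
side ((0.4570390582084656, -0.3302997946739197), 0.055815063416957855) [ 0.40208897 -0.38303012] [ 0.5117202 -0.2748911] ((455.9053649902344, -329.3150634765625), (104.32601928710938, 108.30525207519531), 127.46919250488281)
```

The reader stayed within about 7 mm of the tag from 13 to 23 s, so I take it back to the dock.

Emit:
play_rows:
  plan: [0.3,-0.5,-1.5,0,0,0,1,0.5,-2,-3,0,0,0,1,1,-5,-3,0,0,0,1,1.5,-9.5,-3,0,0,0,1,2,-14,-3,0,0,0,1,2.5,-18.5,-3,0,0,0,1,2.8,-22.5,-3,0,0,0,1,3.1,-25.5,-3,0,0,0,1,3.3,-27.5,-3,0,0,0,1,3.3,-28.1,-3,0,0,0,1,3.3,-28.1,-3,0,0,0,1,3.3,-28.1,-3,0,0,0,1]

```text
clock: 24.65
tcp_pos: [0.4562, -0.3246, 0.2046]
ee_rot: [3.141, 0.0, -3.141]
wrist_force: [0.1, 1.3, -1.2]
grip_width: 0.293
gripper_force: 20.0
```

Run:
```python
from h import *
p,d,c=grab("side");P=cloud(c,d);s=status.read_state();print(s["clock"],s["tcp_pos"],s["ee_rot"])
s=s["tcp_pos"];k=(np.hypot(P[...,0]-s[0],P[...,1]-s[1])<.05)
q=P[k&(P[...,2]>.1)&(P[...,2]<.145)];print(q.min(0),q.max(0))
cv2.imwrite("pics/s5.png",p[150:420,150:450,::-1])
```

```text
24.7 [ 0.45624575 -0.32461561  0.20463303] [-3.14155801e+00  1.34626769e-04 -3.14135823e+00]
[ 0.42507267 -0.35749322  0.12361989] [ 0.48932954 -0.29456624  0.14486056]
```

View pics/s5.png

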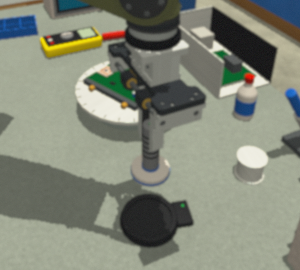

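The reader hangs upright straight above the empty dock, as it did after the lift. Lowering it.

Emit:
play_rows:
  plan: [0,-0.1,2,0,0,0,1,0,-0.1,4.5,0,0,0,1,0,-0.1,7,0,0,0,1,0,-0.1,9,0,0,0,1,0,-0.1,10.3,0,0,0,1,0,-0.1,11,0,0,0,1,0,-0.1,11.4,0,0,0,1,0,-0.1,11.7,0,0,0,1,0,-0.1,11.8,0,0,0,1,0,-0.1,11.8,0,0,0,1]

```text
clock: 25.95
tcp_pos: [0.456, -0.3264, 0.0866]
ee_rot: [-3.141, 0.0, 3.141]
wrist_force: [0.4, -0.6, -1.6]
grip_width: 0.295
gripper_force: 20.0
```

Emit:
play_rows:
  plan: [0,0,0.1,0,0,0,1,0,0,0.1,0,0,0,1,0,0,0.1,0,0,0,0.2,0,0,0.1,0,0,0,-0.2,0,0,0.1,0,0,0,-1,0,0,0.1,0,0,0,-1,0,0,0.1,0,0,0,-1,0,0,0.1,0,0,0,-1,0,0,0.1,0,0,0,-1,0,0,0.1,0,0,0,-1]

```text
clock: 27.2
tcp_pos: [0.456, -0.3263, 0.0854]
ee_rot: [-3.142, -0.0, 3.141]
wrist_force: [0.0, -0.2, -0.5]
grip_width: 0.998
gripper_force: 0.0
```

Emit:
play_rows:
  plan: [0,0,-1,0,0,0,-1,0,0,-3,0,0,0,-1,0,0,-6,0,0,0,-1,0,0,-10,0,0,0,-1,0,0,-14,0,0,0,-1,0,0,-16,0,0,0,-1,0,0,-16,0,0,0,-1,0,0,-16,0,0,0,-1]

```text
clock: 28.2
tcp_pos: [0.4557, -0.3261, 0.2446]
ee_rot: [3.141, -0.001, 3.141]
wrist_force: [0.1, 0.6, -0.9]
grip_width: 1.001
gripper_force: 0.0
```

Run:
```python
from h import *
p,d,c=grab("side");P=cloud(c,d);s=status.read_state();print(s["clock"],s["tcp_pos"],s["grip_width"])
k=(np.hypot(P[...,0]-.456,P[...,1]+.325)<.05)
for lo,hi in((.017,.03),(.03,.07),(.07,.13)):
    q=P[k&(P[...,2]>lo)&(P[...,2]<hi)];print(q.min(0),q.max(0))
cv2.imwrite("pics/s6.png",p[150:420,150:450,::-1])
```

```text
28.25 [ 0.45568529 -0.32611285  0.24435748] 1.000782638293041
[ 0.42669488 -0.35947683  0.01702146] [ 0.48871618 -0.29660774  0.02957528]
[ 0.443344   -0.34192587  0.03019346] [ 0.4712344  -0.32269963  0.06967025]
[ 0.44365595 -0.34141372  0.07000478] [ 0.47193975 -0.313742    0.11166742]
```

View pics/s6.png

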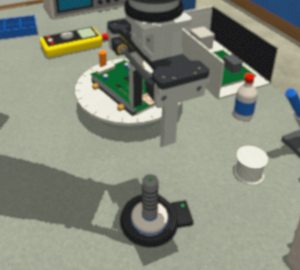

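The reader stands upright in the dock at (150,210), released, with the open hand well above it. I'm handing in.

```bash
python3 -c "
from station import ticket
print(ticket.sign_off())"
```

```text
the job is handed in; nothing more can be done
None
```

I handed the job in at about 28 s: by my own measurements the reader followed the tag within about 10 mm for about 10 s at over 1 rad/s, and it now stands released upright in its dock. The hand-in gave no verdict.

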